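Free a seized blood tube from its rack and lay it on the roller mixer

TASK

The purple-capped blood tube standing alone in the middle of the red rack is seized in its hole: work it free by twisting it back and forth while pulling gently, so that the red rack stays down on the bench. Stand the tube in an empty hole of the green rack and let go, then take it again from the side and lay it gently, not dropped, lengthwise in a free groove between the rollers of the mixer. Leave everything else where it stands.

Things in the scene. Friction and masses are not known exactly. Their poses are not given: they have to be found in the camera images.
- tube_center (a point): Centre of the seized purple-capped tube: stiff, round, 107 mm long, 25 g, body 16 mm in diameter with a round bottom, cap 18 mm in diameter over the top 20 mm. z runs along the tube to the cap: cap top 53.5 mm from this point, bottom 53.5 mm the other way. At the start it is upright, its top 51 mm above the red rack's top, 39 mm of free space to the next tubes.
- stuck_hole (a point): Middle of the mouth of the seized tube's hole, on the red rack's top face, 60 mm up; axes as the rack's. Low in it jammed spring fingers hold the tube over its first 15 mm of rise. A straight pull meets 12 to 15 N, more than the rack weighs, so the rack comes up too. Turning takes 0.1 Nm, and while the tube turns, either way, the pull drops: about 4 N at 2 mm of rise per radian.
- red_rack: Dark red tube rack, loose, 0.98 kg with its tubes, 195 mm (its x) by 123 mm (its y), 60 mm high; origin at the centre of its underside, z up. Two columns of red-capped tubes (tops 111 mm above the bench, part of the rack) stand at either x end; the middle four columns are empty but for the seized tube, 12 mm to the -x side of the rack's centre.
- green_rack: Light green tube rack, loose, 0.6 kg, of the same make: 195 mm (its x) by 123 mm (its y), 60 mm high; origin at the centre of its underside, z up. 8 by 5 square holes, 21 mm wide, 24 mm apart; the floor inside is 4 mm above the bench. Only the column at its +x end holds tubes (purple caps, tops 111 mm above the bench, part of the rack); all others are empty.
- park_hole (a point): Middle of the mouth of an empty hole of the green rack, at the rack's top face (60 mm above the bench), 12 mm to the -x side of the rack's centre; axes as the rack's. A tube standing there has its bottom 56 mm below this point and its top 51 mm above it, and leans by up to 5 degrees.
- mixer: White roller mixer, fixed, off: 310 mm (its x) by 235 mm (its y), origin at the centre of its underside. Five dark rollers, 30 mm in diameter, 242 mm long, along its x, 34 mm apart, tops 100 mm above the bench; end walls 98 mm high. The rollers stand still. Four shallow grooves between them, at y = -51, -17, 17 and 51 mm; the one at 51 mm holds a red-capped tube, the others are free.
- groove (a point): Middle of the free groove at y = -17 mm of the mixer, at the height where the axis of a tube lying in it comes (100.5 mm above the bench); x along the rollers, z up.
- red_tube_mid (a point): Centre of a red-capped tube of the same size, already lying in the outer groove (+51 mm) of the mixer; to be left there.
- amber_bottle: Small brown bottle, 42 mm in diameter, 85 mm high, behind the racks; bystander. Origin at its underside.
- wrap0: Yellow roll of bandage, 68 mm in diameter, 50 mm high; bystander, behind the racks. Origin at its underside.
- wrap1: Another such roll, behind; bystander.
- timer: Flat pale timer, 48 by 72 by 18 mm, beside the racks; bystander. Origin at its underside.
- marker: Marker pen, 131 mm long, 13 mm thick, blue cap, lying beside the racks; bystander. Origin at its underside.
- carton: Small white and green carton, 50 by 70 by 110 mm, on the far side of the mixer; bystander. Origin at its underside.
- tube: The purple-capped tube itself, as above; origin at its centre, z axis from the bottom to the cap, x axis across it, along the red rack's x at the start.
There are look-alikes about, which are no part of the job. There is more than one size of the red_rack; the one meant has the size given above.

How it is judged:
By the outcome, as a careful person would: the job done as asked, in the order asked, and still so for the second after the job is handed in, with the robot touching nothing.
It also fails if it takes over 69 s, if anything falls off the work surface, if the arm or the gripper's body presses on something with over 40 N, if the wrist force passes 120 N, or if a joint passes its speed limit or range.

ROBOT

A 6-joint arm with a two-finger parallel gripper is mounted at the origin on the work surface. World frame = base frame: x ahead of the robot, y to its left, z up, the work surface at z = 0. Lengths are in m, angles in rad, forces in N, time in s.
With the tool pointing down it reaches from about 0.3 to 0.85 m from the base axis. Payload 4.2 kg.
Tool frame: the origin (TCP) lies at the very end of the fingers, on their centre line; the grasp point (between the pads) lies 19 mm behind it; z points along the fingers, y is the direction in which the jaws open and shut (so a half turn about z gives the same grasp; the last joint's range is limited). The gripper opens to 91 mm and grips with 3 to 60 N. Pads are 32 mm wide; open, the fingers measure 118 mm over their backs; the gripper's body (76 mm by 178 mm) begins 60 mm behind the grasp point.
Start: joints at [-1.277, 0.32, 1.565, -0, 1.257, -0.02], TCP at [0.177, -0.547, 0.194] pointing down, gripper open.
Joint ranges: [-3.11, 3.11], [-0.84, 2.01], [0.21, 2.61], [-1.34, 4.49], [0.05, 2.63], [-2.56, 2.56]. Speed limits (rad/s): [2.57, 2.57, 3.14, 3.14, 3.14, 3.14].

INTERFACE

Orientations are given as a unit quaternion [w, x, y, z].
In Python, from station import arm, viewer, job gives the robot as it stands.
- The arm moves only by the tool step_arm, never from a script. Its argument "series" is a list of rows, each an object of numbers: "dx", "dy", "dz": the shift along the tool's x, y, z in m; "spin": the turn about the tool's z in degrees. In form: [{"dx": .., "dy": .., "dz": .., "spin": ..}, ...]. A call has 1 to 12 rows; each row is the pose to reach, as a shift and turn from the pose commanded when the call began, along the tool's axes at that moment; what a row does not reach only later rows make up. A row lasts 1/10 s, in which the tool goes at most 50 mm and 8.59 degrees, less where a joint would pass 70% of its speed; a pose out of reach is approached as far as the arm can. A call with a gripper value outside its range is refused whole. "hand" is the closure, from -1 (fully open) to 1 (shut), set as the call begins (left out, the last holds). The fingers move at their own pace and stop on an object; "force" is the grip in N (left out, the last holds). Time passes only in rows, so rows that repeat a pose let the fingers close. It gives the time, the measured TCP pose, the force and the opening at its end, in the units of the state.
- arm.sense(): the state, without advancing time (a new reading comes with each control period).
- viewer.grab_frame(name): name is "scene" or "top" or "wrist"; returns a dict with "pixels" (420x560x3 uint8, red, green, blue), "z_map" (420x560 float32, m along the optical axis (not along the pixel's ray), 0 where there is no reading), "K" (3x3 intrinsics, pixels), "view" (4x4, takes a point from world to camera coordinates); the wrist camera has in their place "hand_eye" (4x4, takes a point from camera to tool coordinates, whose origin is the TCP and whose axes are the flange's). Camera axes: x right, y down, z forward; pixel columns grow to the right and rows downward; lengths in m; the calibration is good to about 2 mm. A picture is of the moment at which its call begins: read the wrist's pose just before it.
- job.sign_off(): hands the job in, once; it reports no verdict.
The state is a dict: "t": time; "joint_pos": joint angles; "qd": joint speeds; "effort": joint torques, N m; "ee_pos": TCP position; "ee_rot": TCP orientation; "ft_force": force on the tool from outside, world axes, zero at the start; "torque": the same for the moment, N m; "finger_gap": opening from 0.0 (shut) to 1.0 (fully open).
Only numpy, scipy, OpenCV 4.12 (cv2) and the standard library are available. Lean on these libraries where they do the work, as an engineer would, in place of code of your own. Each camera call takes 0.05 s, during which the arm holds its last target. There are 200 camera calls.

## Working session

There is one attempt and no reset: what is moved stays moved. The work goes in short steps, Python scripts to look and compute and a tool call to move; the robot and the scene stay as the last step left them, time stands still between calls to the robot, and variables do not carry over. Pictures are saved under pics/ and viewed, about 8 in all and at most 12, crops included, and the job is handed in when it is done.

Besides the shell and the picture viewer there is one more tool, called after ">>>" as name([rows], argument=value, ...), one row to a line, values as JSON. step_arm: Moves the arm, as the interface text tells. Its arguments: {"type":"object","properties":{"series":{"type":"array","items":{"type":"object","properties":{"dx":{"type":"number"},"dy":{"type":"number"},"dz":{"type":"number"},"spin":{"type":"number"}}}},"hand":{"type":"number"},"force":{"type":"number"}},"required":["series"]}

```bash
ls; mkdir -p pics; python3 - <<'E'
from station import arm, viewer, job
import cv2, numpy as np
s=arm.sense(); print({k:np.round(v,3).tolist() for k,v in s.items()})
ims=[]
for n in ["scene","top"]:
    f=viewer.grab_frame(n); np.savez(f"pics/{n}0.npz",**f)
    print(n,f["K"].tolist(),np.round(f["view"],4).tolist())
    cv2.imwrite(f"pics/{n}0.png",f["pixels"][:,:,::-1])
E
```

```text
pics
{'t': 0.0, 'joint_pos': [-1.277, 0.32, 1.566, -0.0, 1.257, -0.02], 'qd': [-0.0, -0.001, 0.001, 0.0, -0.001, 0.001], 'effort': [0.002, -41.246, -23.197, 0.073, 0.046, -0.0], 'ee_pos': [0.177, -0.546, 0.193], 'ee_rot': [-0.001, 0.988, 0.156, -0.0], 'ft_force': [-0.07, -0.233, 0.442], 'torque': [0.001, 0.013, 0.029], 'finger_gap': 1.0}
scene [[516.1949334125742, 0.0, 282.5358429119462], [0.0, 516.1949334125742, 192.60508892863695], [0.0, 0.0, 1.0]] [[0.6136, 0.7893, -0.0211, -0.2959], [0.5699, -0.4613, -0.68, -0.2151], [-0.5465, 0.4052, -0.7329, 1.7714], [0.0, 0.0, 0.0, 1.0]]
top [[455.74968506134803, 0.0, 277.7314109280527], [0.0, 455.74968506134803, 209.3290087011422], [0.0, 0.0, 1.0]] [[-0.0104, -0.9999, -0.0005, -0.0071], [-0.9969, 0.0104, -0.0783, 0.4946], [0.0783, -0.0003, -0.9969, 1.5438], [0.0, 0.0, 0.0, 1.0]]
```

View pics/top0.png

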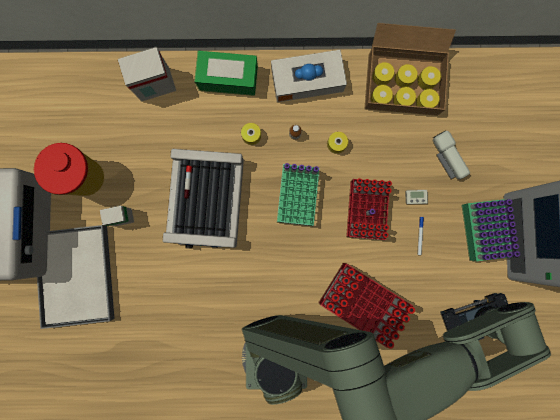

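View pics/scene0.png

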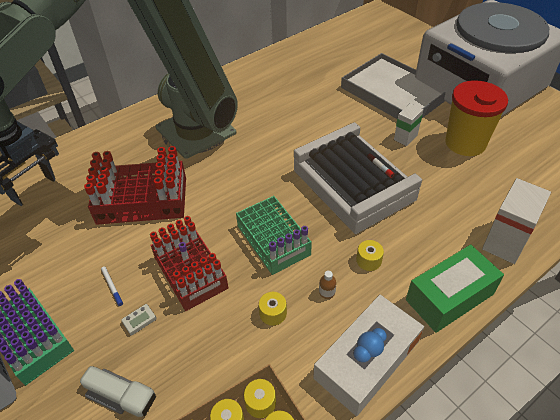

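The top view shows the target red rack at about (370,210) with the purple cap at (372,211). The green rack is at (299,195) with its tubes at the top end, and the mixer is at (205,198) with its red-capped tube at (188,180). The larger red rack at (366,305) is a look-alike.

```bash
cat > h.py <<'E'
import numpy as np, cv2
from station import arm, viewer, job
from scipy.spatial.transform import Rotation as R
def cloud(f):
    K,V=f["K"],f["view"]; z=f["z_map"]; v,u=np.mgrid[:z.shape[0],:z.shape[1]]
    c=np.stack([(u-K[0,2])/K[0,0]*z,(v-K[1,2])/K[1,1]*z,z],-1)
    return (c-V[:3,3])@V[:3,:3]
def ray(f,u,v,h):
    K,V=f["K"],f["view"]; o=-V[:3,:3].T@V[:3,3]
    d=V[:3,:3].T@np.array([(u-K[0,2])/K[0,0],(v-K[1,2])/K[1,1],1]); return o+d*(h-o[2])/d[2]
def rect(P):
    (c,s,a)=cv2.minAreaRect((P[:,:2]*1000).astype(np.float32)); return np.round(c,1),np.round(s,1),round(a,2)
E
python3 - <<'E'
from h import *
f=dict(np.load("pics/top0.npz")); W=cloud(f); hsv=cv2.cvtColor(f["pixels"],cv2.COLOR_RGB2HSV)
H,S,V=hsv[...,0].astype(int),hsv[...,1],hsv[...,2]
v,u=np.mgrid[:420,:560]
def box(a,b,c,d): return (u>=a)&(u<b)&(v>=c)&(v<d)
red=((H<8)|(H>172))&(S>120); gr=(H>45)&(H<90)&(S>60); pu=(H>120)&(H<160)&(S>60)
Z=W[...,2]
print("purple"); m=pu&box(340,400,170,245); print(m.sum(),u[m].mean(),v[m].mean(),Z[m], ray(f,u[m].mean(),v[m].mean(),.109))
for n,m in [("red",red&box(335,400,170,250)),("green",gr&box(270,325,155,235))]:
    q=m&(Z>.045)&(Z<.07); print(n,m.sum(),q.sum(),rect(W[q]), "top",np.median(Z[q]))
    k=cv2.convexHull(np.argwhere(m)[:,::-1].astype(np.int32))
m=box(155,250,140,255)&(Z>.09)&(Z<.115); print("mixer>90",m.sum(),rect(W[m]),np.percentile(Z[m],[5,50,95]))
m=box(155,250,140,255)&(Z>.085)&(V>120)&(S<60); print("walls",rect(W[m]))
m=red&box(170,205,160,215)&(Z>.08); print("redcap",m.sum(),W[m].mean(0))
m=(V>120)&box(180,197,160,215)&(Z>.09); print("tubebody",m.sum(),rect(W[m]))
m=pu&box(275,325,155,180)&(Z>.08); print("green caps",rect(W[m]))
m=red&box(335,400,170,250)&(Z>.09); print("redcaps in rack",rect(W[m]))
for n,b in [("red",(335,405,170,250)),("green",(270,330,155,235)),("mixer",(155,255,140,255))]:
    a=f["pixels"][b[2]:b[3],b[0]:b[1],::-1]; cv2.imwrite(f"pics/{n}.png",cv2.resize(a,(260,320),interpolation=cv2.INTER_CUBIC))
cv2.imwrite("pics/tri.png",np.hstack([cv2.imread(f"pics/{n}.png") for n in("red","green","mixer")]))
E
```

```text
purple
29 371.58620689655174 211.41379310344828 [0.11162479 0.11308363 0.10368513 0.10428519 0.11264796 0.10743693
 0.11397437 0.10224059 0.11087335 0.10477339 0.11168334 0.11298742
 0.10894343 0.11150964 0.00657986 0.10025252 0.11085594 0.11438446
 0.11229755 0.11426383 0.11363012 0.09451506 0.11160049 0.11265811
 0.11699526 0.1091635  0.00576066 0.10133881 0.10160784] [ 0.47751878 -0.31540481  0.109     ]
red 1966 662 (array([ 490.3, -317.1]), array([124.6, 196.1]), 84.44) top 0.05830322776786172
green 1972 662 (array([541.4, -79.8]), array([122.9, 195.8]), 83.36) top 0.058798831437787406
mixer>90 4525 (array([530.8, 235.6]), array([235.1, 310.3]), 85.12) [0.09166909 0.09779159 0.10463624]
walls (array([525.7, 164. ]), array([375.9, 309.3]), 85.23)
redcap 82 [0.58325183 0.28087152 0.10628489]
tubebody 87 (array([595. , 282.5]), array([13.2, 75.9]), 85.69)
green caps (array([624.2, -90.6]), array([108.4,  17.6]), 82.5)
redcaps in rack (array([ 483. , -196.2]), array([197.6, 382.4]), 3.7)
```

View pics/tri.png

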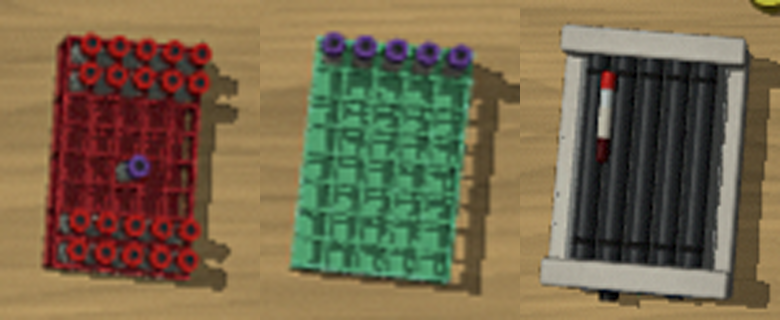

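```bash
cat >> h.py <<'E'
def yaw(s):
    x=R.from_quat(np.roll(s["ee_rot"],-1)).as_matrix()[:,0]; return np.degrees(np.arctan2(x[1],x[0]))
def delta(x,y,z,yw):
    s=arm.sense(); M=R.from_quat(np.roll(s["ee_rot"],-1)).as_matrix()
    d=M.T@(np.array([x,y,z])-s["ee_pos"]); sp=-(yw-yaw(s)); sp=(sp+180)%360-180
    print("pose",np.round(s["ee_pos"],4),"yaw",round(yaw(s),2),"t",s["t"],"F",np.round(s["ft_force"],2),"gap",round(s["finger_gap"]*91,1))
    print("d mm",np.round(d*1000,1),"spin",round(sp,2))
def wrist(name):
    s=arm.sense(); f=viewer.grab_frame("wrist"); M=np.eye(4); M[:3,:3]=R.from_quat(np.roll(s["ee_rot"],-1)).as_matrix(); M[:3,3]=s["ee_pos"]
    f["view"]=np.linalg.inv(M@f["hand_eye"]); cv2.imwrite(f"pics/{name}.png",f["pixels"][:,:,::-1]); return f
E
python3 -c "
from h import *
delta(.478,-.3157,.194,-5.6)"
```

```text
pose [ 0.1773 -0.5465  0.1931] yaw 17.98 t 0.1 F [-0.5   0.46 -0.85] gap 91.3
d mm [ 357.2 -126.7   -0.7] spin 23.58
```

>>> step_arm([
  {"dx": 0.045, "dy": -0.016, "spin": 3},
  {"dx": 0.09, "dy": -0.032, "spin": 6},
  {"dx": 0.134, "dy": -0.048, "spin": 9},
  {"dx": 0.179, "dy": -0.063, "spin": 12},
  {"dx": 0.223, "dy": -0.079, "spin": 15},
  {"dx": 0.268, "dy": -0.095, "spin": 18},
  {"dx": 0.312, "dy": -0.111, "spin": 21},
  {"dx": 0.345, "dy": -0.122, "spin": 23},
  {"dx": 0.357, "dy": -0.127, "spin": 23.6},
  {"dx": 0.357, "dy": -0.127, "spin": 23.6},
  {"dx": 0.357, "dy": -0.127, "spin": 23.6},
], hand=0, force=40)

```text
invalid input at $.series[0]: expected keys dx, dy, dz, spin
```

```bash
python3 - <<'E'
from h import *
f=wrist("w1"); np.savez("pics/w1.npz",**f); print(np.round(f["hand_eye"],3).tolist())
hsv=cv2.cvtColor(f["pixels"],cv2.COLOR_RGB2HSV).astype(int)
m=((hsv[...,0]>120)&(hsv[...,0]<160)&(hsv[...,1]>60)).astype(np.uint8)
n,l,st,c=cv2.connectedComponentsWithStats(m)
W=cloud(f)
for i in range(1,n):
    if st[i,4]>60: print(st[i],c[i],ray(f,*c[i],.111),np.median(W[l==i],0))
delta(.478,-.3157,.194,-5.6)
E
```

```text
[[0.001, -0.965, -0.263, 0.074], [1.0, 0.001, -0.0, -0.001], [0.0, -0.263, 0.965, -0.191], [0.0, 0.0, 0.0, 1.0]]
[ 500    0   60   39 1402] [531.15477889  16.31669044] [ 0.37394852 -0.67996676  0.111     ] [ 0.37569683 -0.68172664  0.10714334]
[ 488   29   72   44 1728] [526.01793981  49.96759259] [ 0.3525078  -0.68772116  0.111     ] [ 0.35351827 -0.69341164  0.10829171]
[ 477   63   83   42 1797] [519.68725654  82.92042293] [ 0.33015778 -0.69473511  0.111     ] [ 0.33065912 -0.69757638  0.10971422]
pose [ 0.1774 -0.5465  0.1932] yaw 17.98 t 0.15 F [-0.13 -0.22 -0.23] gap 91.1
d mm [ 357.2 -126.8   -0.6] spin 23.58
```

View pics/w1.png

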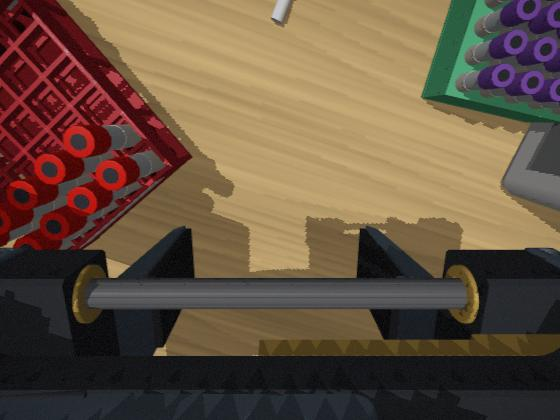

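The move was refused because each row needs all four keys, so this picture shows only the start pose: the big look-alike rack at left and the fingers at rows 230–340. I'll send it again with every key.

>>> step_arm([
  {"dx": 0.045, "dy": -0.016, "dz": 0, "spin": 3},
  {"dx": 0.09, "dy": -0.032, "dz": 0, "spin": 6},
  {"dx": 0.134, "dy": -0.048, "dz": 0, "spin": 9},
  {"dx": 0.179, "dy": -0.063, "dz": 0, "spin": 12},
  {"dx": 0.223, "dy": -0.079, "dz": 0, "spin": 15},
  {"dx": 0.268, "dy": -0.095, "dz": 0, "spin": 18},
  {"dx": 0.312, "dy": -0.111, "dz": 0, "spin": 21},
  {"dx": 0.345, "dy": -0.122, "dz": 0, "spin": 23},
  {"dx": 0.357, "dy": -0.127, "dz": 0, "spin": 23.6},
  {"dx": 0.357, "dy": -0.127, "dz": 0, "spin": 23.6},
  {"dx": 0.357, "dy": -0.127, "dz": 0, "spin": 23.6},
], hand=0, force=40)

```text
t: 1.25
ee_pos: [0.4774, -0.316, 0.1935]
ee_rot: [0.0, 0.999, -0.049, -0.001]
ft_force: [0.0, 0.1, -0.8]
finger_gap: 0.502
```

```bash
python3 - <<'E'
from h import *
delta(.478,-.3157,.194,-5.6)
f=wrist("w1"); np.savez("pics/w1.npz",**f)
hsv=cv2.cvtColor(f["pixels"],cv2.COLOR_RGB2HSV).astype(int)
m=((hsv[...,0]>120)&(hsv[...,0]<160)&(hsv[...,1]>60)).astype(np.uint8)
n,l,st,c=cv2.connectedComponentsWithStats(m)
W=cloud(f)
for i in range(1,n):
    if st[i,4]>60: print(st[i],c[i],ray(f,*c[i],.111),np.median(W[l==i],0))
E
```

```text
pose [ 0.4774 -0.316   0.1935] yaw -5.58 t 1.25 F [ 0.04  0.15 -0.84] gap 45.7
d mm [ 0.6 -0.3 -0.5] spin 0.02
[   0   31   49   29 1000] [22.911 46.497] [ 0.62023625 -0.13742964  0.111     ] [ 0.62076837 -0.1382073   0.10716784]
[265 187  20  25 346] [274.48843931 198.82369942] [ 0.48389437 -0.31519097  0.111     ] [ 0.48445763 -0.31537467  0.11099851]
```

View pics/w1.png

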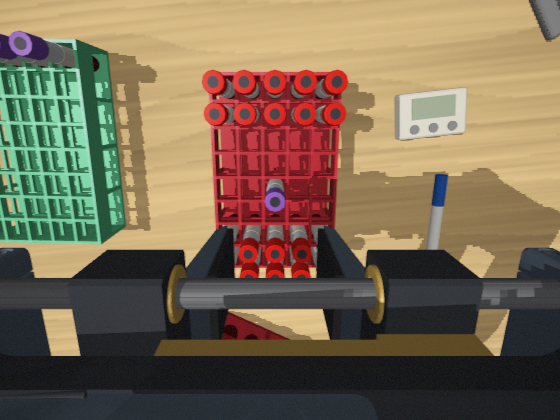

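The wrist view shows the purple cap at (274,199) between the finger lines and well clear of the red-capped columns at rows 80–115 and 250–275. I'll refine its x from the cap-top ellipse.

```bash
python3 - <<'E'
from h import *
for n in ("w1","top0"):
    f=dict(np.load(f"pics/{n}.npz")); W=cloud(f)
    hsv=cv2.cvtColor(f["pixels"],cv2.COLOR_RGB2HSV).astype(int)
    d=np.hypot(W[...,0]-.480,W[...,1]+.3155)
    for a,b in ((.104,.118),(.1085,.116)):
        m=(d<.02)&(W[...,2]>a)&(W[...,2]<b); v,u=np.nonzero(m)
        e=cv2.minEnclosingCircle((W[m][:,:2]*1000).astype(np.float32))
        print(n,m.sum(),"px",u.min(),u.max(),v.min(),v.max(),"mid",ray(f,(u.min()+u.max())/2,(v.min()+v.max())/2,.111),W[m].mean(0).round(4),e)
f=dict(np.load("pics/w1.npz"));W=cloud(f)
m=(abs(W[...,0]-.49)<.11)&(abs(W[...,1]+.3155)<.08)&(abs(W[...,2]-.06)<.006)
print(f["K"][0,0],rect(W[m]))
E
```

```text
w1 356 px 265 285 190 211 mid [ 0.48238999 -0.31548174  0.111     ] [ 0.4825 -0.3154  0.111 ] ((481.85528564453125, -315.41192626953125), 8.937169075012207)
w1 334 px 265 285 191 211 mid [ 0.48195302 -0.31543927  0.111     ] [ 0.4821 -0.3154  0.1113] ((481.7942199707031, -315.4397277832031), 8.879076957702637)
top0 23 px 369 374 209 213 mid [ 0.47871669 -0.3147488   0.111     ] [ 0.4784 -0.3146  0.1111] ((478.36187744140625, -315.33795166015625), 8.366035461425781)
top0 18 px 370 374 209 213 mid [ 0.47869982 -0.31636205  0.111     ] [ 0.4779 -0.3156  0.1121] ((477.4353942871094, -316.0074157714844), 8.224736213684082)
331.42999390738146 (array([ 493.3, -316.4]), array([123.3, 194.9]), 84.48)
```

```bash
python3 - <<'E'
from h import *
f=dict(np.load("pics/w1.npz")); W=cloud(f); s=arm.sense()
M=R.from_quat(np.roll(s["ee_rot"],-1)).as_matrix(); T=(W-s["ee_pos"])@M
for lo in range(-40,6,4):
    m=(f["z_map"]>0)&(T[...,2]*1000>lo)&(T[...,2]*1000<lo+4)&(abs(T[...,0])<.05)&(abs(T[...,1])<.06)
    if m.sum(): 
        P=T[m]*1000; L=P[P[:,1]<0]; Rr=P[P[:,1]>0]
        print(lo,m.sum(),[(q[:,0].min().round(1),q[:,0].max().round(1),q[:,1].min().round(1),q[:,1].max().round(1)) for q in (L,Rr) if len(q)])
E
```

```text
-40 204 [(np.float64(-5.4), np.float64(17.5), np.float64(-33.6), np.float64(-23.8)), (np.float64(-5.2), np.float64(17.7), np.float64(21.4), np.float64(31.4))]
-36 185 [(np.float64(-7.5), np.float64(17.3), np.float64(-32.9), np.float64(-23.8)), (np.float64(-7.2), np.float64(17.5), np.float64(21.6), np.float64(31.0))]
-32 188 [(np.float64(-9.5), np.float64(17.5), np.float64(-32.8), np.float64(-23.8)), (np.float64(-8.9), np.float64(17.7), np.float64(21.6), np.float64(30.7))]
-28 167 [(np.float64(-11.4), np.float64(17.6), np.float64(-32.1), np.float64(-23.9)), (np.float64(-11.5), np.float64(17.6), np.float64(21.7), np.float64(29.7))]
-24 135 [(np.float64(-13.7), np.float64(17.6), np.float64(-30.3), np.float64(-23.9)), (np.float64(-11.3), np.float64(17.7), np.float64(21.8), np.float64(28.1))]
-20 1 [(np.float64(-13.7), np.float64(-13.7), np.float64(22.0), np.float64(22.0))]
```

```bash
python3 - <<'E'
from h import *
f=dict(np.load("pics/w1.npz")); W=cloud(f); s=arm.sense()
M=R.from_quat(np.roll(s["ee_rot"],-1)).as_matrix(); T=(W-s["ee_pos"])@M*1000
for v in range(222,262,4): print(v,[(u,*T[v,u].round(0).astype(int).tolist(),int(f["pixels"][v,u].sum())) for u in range(206,240,5)])
E
python3 -c "
import cv2;a=cv2.imread('pics/w1.png')[180:350,160:400];cv2.imwrite('pics/w1c.png',cv2.resize(a,None,fx=3,fy=3))"
```

```text
222 [(206, -50, -86, 195, 536), (211, -50, -80, 194, 540), (216, -30, -62, 132, 358), (221, -30, -57, 134, 234), (226, -30, -52, 133, 243), (231, -30, -47, 134, 245), (236, -31, -42, 134, 247)]
226 [(206, -55, -86, 194, 530), (211, -54, -79, 192, 528), (216, -34, -62, 133, 333), (221, -40, -60, 150, 122), (226, 18, -28, -23, 149), (231, -36, -47, 137, 336), (236, -38, -43, 145, 315)]
230 [(206, -60, -86, 192, 539), (211, -60, -80, 193, 542), (216, 17, -32, -28, 138), (221, 17, -29, -28, 156), (226, 17, -27, -27, 106), (231, 16, -25, -24, 74), (236, -40, -42, 136, 308)]
234 [(206, -65, -86, 193, 537), (211, -65, -80, 194, 487), (216, 17, -31, -33, 150), (221, 17, -29, -33, 157), (226, 16, -27, -31, 74), (231, 16, -24, -30, 61), (236, -42, -41, 129, 277)]
238 [(206, -70, -86, 193, 524), (211, 17, -33, -39, 154), (216, 17, -30, -40, 154), (221, 18, -27, -41, 148), (226, 15, -26, -35, 64), (231, 14, -24, -31, 52), (236, -54, -44, 151, 229)]
242 [(206, 16, -34, -43, 227), (211, 17, -32, -44, 156), (216, 17, -29, -44, 149), (221, 16, -27, -42, 115), (226, 15, -25, -41, 64), (231, 11, -24, -31, 55), (236, -54, -43, 137, 130)]
246 [(206, 17, -33, -49, 149), (211, 17, -30, -50, 148), (216, 17, -28, -50, 158), (221, 16, -27, -46, 80), (226, 16, -24, -47, 67), (231, 9, -24, -31, 57), (236, -56, -42, 132, 302)]
250 [(206, 17, -32, -55, 147), (211, 17, -30, -55, 158), (216, 17, -27, -55, 147), (221, 16, -26, -52, 71), (226, 14, -24, -48, 68), (231, 7, -24, -31, 65), (236, -62, -43, 136, 315)]
254 [(206, 17, -31, -60, 150), (211, 17, -29, -59, 145), (216, 15, -27, -55, 87), (221, 15, -25, -55, 79), (226, 13, -24, -49, 40), (231, 6, -24, -33, 62), (236, -64, -42, 129, 307)]
258 [(206, 17, -30, -62, 159), (211, 17, -28, -64, 151), (216, 16, -27, -60, 63), (221, 16, -24, -61, 65), (226, 11, -24, -49, 66), (231, 4, -24, -33, 57), (236, -66, -41, 124, 286)]
```

View pics/w1c.png

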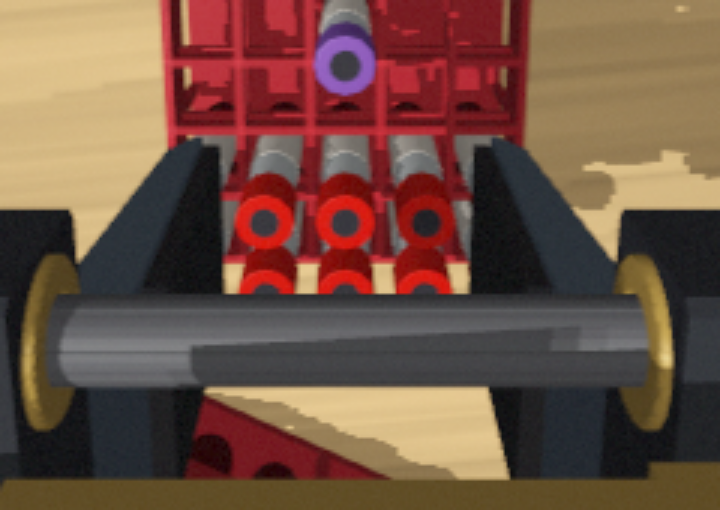

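The crop shows the fingertips at about rows 225–230 of the full picture, with the cap centred between them. The camera puts the visible tips about 23 mm above the nominal TCP and the pad edge at 17.6 mm, so the wrist camera is biased about +1.5 mm in x. That puts the tube near (0.4795, -0.316).

I'll descend to TCP z 0.072, which holds the cap either way, then close at 40 N.

>>> step_arm([
  {"dx": 0.002, "dy": 0, "dz": 0.04, "spin": 0},
  {"dx": 0.002, "dy": 0, "dz": 0.08, "spin": 0},
  {"dx": 0.002, "dy": 0, "dz": 0.11, "spin": 0},
  {"dx": 0.002, "dy": 0, "dz": 0.1215, "spin": 0},
  {"dx": 0.002, "dy": 0, "dz": 0.1215, "spin": 0},
  {"dx": 0.002, "dy": 0, "dz": 0.1215, "spin": 0},
])

```text
t: 1.9
ee_pos: [0.4804, -0.3173, 0.0737]
ee_rot: [0.001, 0.999, -0.049, 0.001]
ft_force: [0.4, 0.3, -0.2]
finger_gap: 0.5
```

>>> step_arm([
  {"dx": 0, "dy": 0, "dz": 0, "spin": 0},
  {"dx": 0, "dy": 0, "dz": 0, "spin": 0},
  {"dx": 0, "dy": 0, "dz": 0, "spin": 0},
  {"dx": 0, "dy": 0, "dz": 0, "spin": 0},
  {"dx": 0, "dy": 0, "dz": 0, "spin": 0},
], hand=1, force=40)

```text
t: 2.4
ee_pos: [0.4802, -0.3162, 0.073]
ee_rot: [0.0, 0.999, -0.049, 0.0]
ft_force: [-0.3, 0.5, 3.0]
finger_gap: 0.185
```

```bash
python3 - <<'E'
from h import *
delta(.4795,-.316,.072,-5.6); s=arm.sense(); print(s["torque"])
f=wrist("w2"); np.savez("pics/w2.npz",**f); W=cloud(f)
M=R.from_quat(np.roll(s["ee_rot"],-1)).as_matrix(); T=(W-s["ee_pos"])@M*1000
cv2.imwrite("pics/w2c.png",cv2.resize(f["pixels"][150:350,200:360,::-1],None,fx=3,fy=3))
hsv=cv2.cvtColor(f["pixels"],cv2.COLOR_RGB2HSV).astype(int)
m=(hsv[...,0]>120)&(hsv[...,0]<160)&(hsv[...,1]>60)&(abs(T[...,1])<30)&(abs(T[...,0])<30)
print("cap",m.sum(),np.percentile(T[m],[2,50,98],axis=0).round(1).tolist())
m=(T[...,1]<-6)&(T[...,1]>-30)&(T[...,0]>10)&(T[...,0]<25)&(T[...,2]<10)&(T[...,2]>-45); print("finger z max",np.percentile(T[m],[2,50,98],axis=0).round(1).tolist())
E
```

```text
pose [ 0.4802 -0.3162  0.073 ] yaw -5.62 t 2.4 F [-0.29  0.53  3.01] gap 16.8
d mm [-0.7 -0.1  1. ] spin -0.02
[0.13276331 0.05056072 0.01363682]
cap 1156 [[-4.5, -12.4, -137.9], [6.8, -0.9, -38.0], [24.9, 17.4, -20.4]]
finger z max [[12.3, -18.5, -44.6], [16.6, -13.1, -35.2], [17.2, -9.2, -21.9]]
```

View pics/w2c.png

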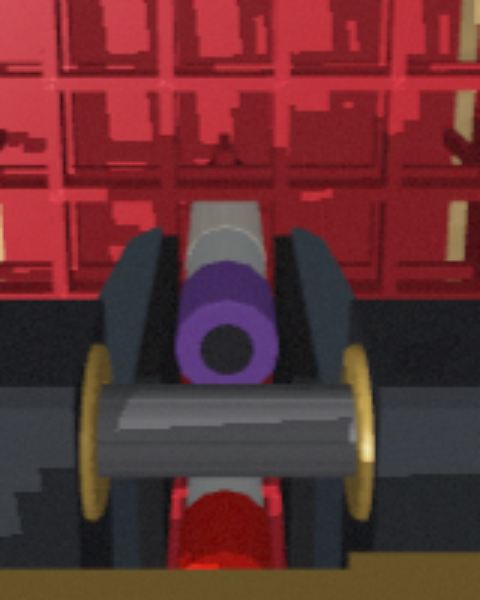

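The crop shows the cap between the fingers, with their tips reaching past its lower edge. The gap reads 16.8 mm, so it is gripped. I'll start twisting with a slow rise.

>>> step_arm([
  {"dx": 0, "dy": 0, "dz": 0, "spin": 8},
  {"dx": 0, "dy": 0, "dz": -0.0003, "spin": 16},
  {"dx": 0, "dy": 0, "dz": -0.0006, "spin": 24},
  {"dx": 0, "dy": 0, "dz": -0.0009, "spin": 32},
  {"dx": 0, "dy": 0, "dz": -0.0012, "spin": 40},
  {"dx": 0, "dy": 0, "dz": -0.0014, "spin": 48},
  {"dx": 0, "dy": 0, "dz": -0.0014, "spin": 40},
  {"dx": 0, "dy": 0, "dz": -0.0017, "spin": 32},
  {"dx": 0, "dy": 0, "dz": -0.002, "spin": 24},
  {"dx": 0, "dy": 0, "dz": -0.0023, "spin": 16},
])

```text
t: 3.45
ee_pos: [0.4785, -0.3153, 0.0734]
ee_rot: [-0.001, 0.983, -0.185, -0.002]
ft_force: [-1.1, 1.6, -4.2]
finger_gap: 0.184
```

```bash
python3 - <<'E'
from h import *
delta(.4795,-.316,.072,-5.6); s=arm.sense(); print(s["torque"])
f=wrist("w3"); np.savez("pics/w3.npz",**f)
W=cloud(f); m=(abs(W[...,0]-.55)<.06)&(abs(W[...,1]+.3155)<.09)&(abs(W[...,2]-.06)<.012)
g=viewer.grab_frame("scene"); np.savez("pics/s3.npz",**g); g0=dict(np.load("pics/scene0.npz"))
for n,q in (("0",g0),("3",g)):
    W=cloud(q); hsv=cv2.cvtColor(q["pixels"],cv2.COLOR_RGB2HSV).astype(int)
    red=((hsv[...,0]<8)|(hsv[...,0]>172))&(hsv[...,1]>120)
    m=red&(W[...,2]>.1)&(W[...,2]<.125)&(abs(W[...,1]+.317)<.075)&(abs(W[...,0]-.56)<.035)
    print(n,m.sum(),W[m].mean(0).round(4),np.percentile(W[m][:,2],[50,90]).round(4))
E
```

```text
pose [ 0.4785 -0.3153  0.0734] yaw -21.3 t 3.45 F [-1.14  1.58 -4.18] gap 16.7
d mm [1.2 0.3 1.4] spin -15.7
[ 0.27383809  0.13770154 -0.04863404]
0 425 [ 0.5657 -0.327   0.108 ] [0.1087 0.1116]
3 431 [ 0.5659 -0.3273  0.1079] [0.1085 0.1117]
```

The pull is 4.2 N and the rack caps haven't moved (108.5 mm before and after). Continuing.

>>> step_arm([
  {"dx": 0, "dy": 0, "dz": -0.0003, "spin": -8},
  {"dx": 0, "dy": 0, "dz": -0.0006, "spin": -16},
  {"dx": 0, "dy": 0, "dz": -0.0009, "spin": -24},
  {"dx": 0, "dy": 0, "dz": -0.0012, "spin": -32},
  {"dx": 0, "dy": 0, "dz": -0.0015, "spin": -40},
  {"dx": 0, "dy": 0, "dz": -0.0018, "spin": -48},
  {"dx": 0, "dy": 0, "dz": -0.002, "spin": -56},
  {"dx": 0, "dy": 0, "dz": -0.0021, "spin": -64},
  {"dx": 0, "dy": 0, "dz": -0.0021, "spin": -56},
  {"dx": 0, "dy": 0, "dz": -0.0024, "spin": -48},
  {"dx": 0, "dy": 0, "dz": -0.0027, "spin": -40},
  {"dx": 0, "dy": 0, "dz": -0.003, "spin": -32},
])

```text
t: 4.75
ee_pos: [0.4787, -0.3156, 0.0763]
ee_rot: [-0.001, 0.996, 0.086, -0.001]
ft_force: [-1.3, -0.2, -6.2]
finger_gap: 0.183
```

>>> step_arm([
  {"dx": 0, "dy": 0, "dz": -0.0003, "spin": 8},
  {"dx": 0, "dy": 0, "dz": -0.0006, "spin": 16},
  {"dx": 0, "dy": 0, "dz": -0.0009, "spin": 24},
  {"dx": 0, "dy": 0, "dz": -0.0012, "spin": 32},
  {"dx": 0, "dy": 0, "dz": -0.0015, "spin": 40},
  {"dx": 0, "dy": 0, "dz": -0.0018, "spin": 48},
  {"dx": 0, "dy": 0, "dz": -0.002, "spin": 56},
  {"dx": 0, "dy": 0, "dz": -0.0021, "spin": 64},
  {"dx": 0, "dy": 0, "dz": -0.0021, "spin": 56},
  {"dx": 0, "dy": 0, "dz": -0.0024, "spin": 48},
  {"dx": 0, "dy": 0, "dz": -0.0027, "spin": 40},
  {"dx": 0, "dy": 0, "dz": -0.003, "spin": 32},
])

```text
t: 5.95
ee_pos: [0.4788, -0.3155, 0.0796]
ee_rot: [-0.001, 0.982, -0.187, -0.001]
ft_force: [-0.4, 1.9, -5.1]
finger_gap: 0.182
```

```bash
cat >> h.py <<'E'
def rackcheck():
    q=viewer.grab_frame("scene"); W=cloud(q); hsv=cv2.cvtColor(q["pixels"],cv2.COLOR_RGB2HSV).astype(int)
    red=((hsv[...,0]<8)|(hsv[...,0]>172))&(hsv[...,1]>120)
    m=red&(W[...,2]>.1)&(W[...,2]<.125)&(abs(W[...,1]+.317)<.075)&(abs(W[...,0]-.56)<.035)
    print("rack",m.sum(),W[m].mean(0).round(4),np.percentile(W[m][:,2],[50,90]).round(4)); return q
E
python3 - <<'E'
from h import *
delta(.4795,-.316,.072,-5.6); s=arm.sense(); print(s["torque"])
rackcheck()
f=wrist("w4"); np.savez("pics/w4.npz",**f)
for n in ("w2","w3","w4"):
    p=dict(np.load(f"pics/{n}.npz"))["pixels"]; h=cv2.cvtColor(p,cv2.COLOR_RGB2HSV).astype(int)
    m=(h[...,0]>120)&(h[...,0]<160)&(h[...,1]>60); m[:, :240]=0; m[:,320:]=0; m[:180]=0; m[290:]=0
    v,u=np.nonzero(m); print(n,m.sum(),v.min(),v.max(),u.min(),u.max())
E
```

```text
pose [ 0.4788 -0.3155  0.0796] yaw -21.5 t 5.95 F [-0.4   1.95 -5.08] gap 16.5
d mm [0.8 0.2 7.6] spin -15.9
[ 0.26309557  0.16841975 -0.09831648]
rack 432 [ 0.5658 -0.3274  0.1079] [0.1085 0.1118]
w2 1066 233 277 247 301
w3 1039 229 277 252 318
w4 1049 231 277 249 297
```

It has risen 6.6 mm, the cap isn't slipping in the fingers, and the rack is still down. Three more rounds.

>>> step_arm([
  {"dx": 0, "dy": 0, "dz": -0.0003, "spin": -8},
  {"dx": 0, "dy": 0, "dz": -0.0006, "spin": -16},
  {"dx": 0, "dy": 0, "dz": -0.0009, "spin": -24},
  {"dx": 0, "dy": 0, "dz": -0.0012, "spin": -32},
  {"dx": 0, "dy": 0, "dz": -0.0015, "spin": -40},
  {"dx": 0, "dy": 0, "dz": -0.0018, "spin": -48},
  {"dx": 0, "dy": 0, "dz": -0.002, "spin": -56},
  {"dx": 0, "dy": 0, "dz": -0.0021, "spin": -64},
  {"dx": 0, "dy": 0, "dz": -0.0021, "spin": -56},
  {"dx": 0, "dy": 0, "dz": -0.0024, "spin": -48},
  {"dx": 0, "dy": 0, "dz": -0.0027, "spin": -40},
  {"dx": 0, "dy": 0, "dz": -0.003, "spin": -32},
])

```text
t: 7.25
ee_pos: [0.479, -0.3158, 0.0828]
ee_rot: [-0.0, 0.996, 0.085, -0.001]
ft_force: [-0.8, 0.8, -6.2]
finger_gap: 0.184
```

>>> step_arm([
  {"dx": 0, "dy": 0, "dz": -0.0003, "spin": 8},
  {"dx": 0, "dy": 0, "dz": -0.0006, "spin": 16},
  {"dx": 0, "dy": 0, "dz": -0.0009, "spin": 24},
  {"dx": 0, "dy": 0, "dz": -0.0012, "spin": 32},
  {"dx": 0, "dy": 0, "dz": -0.0015, "spin": 40},
  {"dx": 0, "dy": 0, "dz": -0.0018, "spin": 48},
  {"dx": 0, "dy": 0, "dz": -0.002, "spin": 56},
  {"dx": 0, "dy": 0, "dz": -0.0021, "spin": 64},
  {"dx": 0, "dy": 0, "dz": -0.0021, "spin": 56},
  {"dx": 0, "dy": 0, "dz": -0.0024, "spin": 48},
  {"dx": 0, "dy": 0, "dz": -0.0027, "spin": 40},
  {"dx": 0, "dy": 0, "dz": -0.003, "spin": 32},
])

```text
t: 8.45
ee_pos: [0.4794, -0.3158, 0.086]
ee_rot: [-0.0, 0.982, -0.188, -0.001]
ft_force: [-1.0, 0.6, -3.9]
finger_gap: 0.184
```

>>> step_arm([
  {"dx": 0, "dy": 0, "dz": -0.0003, "spin": -8},
  {"dx": 0, "dy": 0, "dz": -0.0006, "spin": -16},
  {"dx": 0, "dy": 0, "dz": -0.0009, "spin": -24},
  {"dx": 0, "dy": 0, "dz": -0.0012, "spin": -32},
  {"dx": 0, "dy": 0, "dz": -0.0015, "spin": -40},
  {"dx": 0, "dy": 0, "dz": -0.0018, "spin": -48},
  {"dx": 0, "dy": 0, "dz": -0.002, "spin": -56},
  {"dx": 0, "dy": 0, "dz": -0.0021, "spin": -64},
  {"dx": 0, "dy": 0, "dz": -0.0021, "spin": -56},
  {"dx": 0, "dy": 0, "dz": -0.0024, "spin": -48},
  {"dx": 0, "dy": 0, "dz": -0.0027, "spin": -40},
  {"dx": 0, "dy": 0, "dz": -0.003, "spin": -32},
])

```text
t: 9.65
ee_pos: [0.4812, -0.3164, 0.0918]
ee_rot: [0.001, 0.996, 0.085, 0.002]
ft_force: [-0.8, 1.9, 7.3]
finger_gap: 0.186
```

```bash
python3 - <<'E'
from h import *
delta(.4795,-.316,.072,-5.6); s=arm.sense(); print(s["torque"])
rackcheck()
f=wrist("w5"); np.savez("pics/w5.npz",**f)
for n in ("w4","w5"):
    p=dict(np.load(f"pics/{n}.npz"))["pixels"]; h=cv2.cvtColor(p,cv2.COLOR_RGB2HSV).astype(int)
    m=(h[...,0]>120)&(h[...,0]<160)&(h[...,1]>60); m[:, :240]=0; m[:,320:]=0; m[:180]=0; m[290:]=0
    v,u=np.nonzero(m); print(n,m.sum(),v.min(),v.max(),u.min(),u.max())
E
```

```text
pose [ 0.4812 -0.3164  0.0918] yaw 9.71 t 9.65 F [-0.78  1.85  7.33] gap 17.0
d mm [-1.7 -0.7 19.8] spin 15.31
[ 0.57137785  0.09701379 -0.00519122]
rack 425 [ 0.5665 -0.3281  0.1079] [0.1086 0.1116]
w4 1049 231 277 249 297
w5 1071 230 277 250 303
```

It's free: risen 18.8 mm with the rack unmoved. Lifting straight up.

>>> step_arm([
  {"dx": 0, "dy": 0, "dz": -0.006, "spin": 3},
  {"dx": 0, "dy": 0, "dz": -0.02, "spin": 6},
  {"dx": 0, "dy": 0, "dz": -0.045, "spin": 9},
  {"dx": 0, "dy": 0, "dz": -0.075, "spin": 12},
  {"dx": 0, "dy": 0, "dz": -0.1, "spin": 15},
  {"dx": 0, "dy": 0, "dz": -0.108, "spin": 15.3},
  {"dx": 0, "dy": 0, "dz": -0.108, "spin": 15.3},
  {"dx": 0, "dy": 0, "dz": -0.108, "spin": 15.3},
])

```text
t: 10.55
ee_pos: [0.4793, -0.3158, 0.1965]
ee_rot: [-0.0, 0.999, -0.043, -0.001]
ft_force: [-0.3, 0.1, -1.7]
finger_gap: 0.191
```

```bash
python3 - <<'E'
from h import *
q=rackcheck(); cv2.imwrite("pics/s6.png",cv2.resize(q["pixels"][120:320,60:340,::-1],None,fx=2.5,fy=2.5))
f=wrist("w6"); np.savez("pics/w6.npz",**f); W=cloud(f); P=f["pixels"]
delta(.5295,-.0784,.1995,-6.6)
h=cv2.cvtColor(P,cv2.COLOR_RGB2HSV).astype(int); gr=(h[...,0]>45)&(h[...,0]<90)&(h[...,1]>60)
m=gr&(W[...,2]>.05)&(W[...,2]<.07)&(W[...,1]>-.2)&(W[...,1]<.02)&(abs(W[...,0]-.54)<.13); print(m.sum(),rect(W[m]))
E
```

```text
rack 434 [ 0.5665 -0.3281  0.1077] [0.1084 0.1118]
pose [ 0.4791 -0.3156  0.196 ] yaw -4.95 t 10.65 F [ 0.27 -0.57 -0.78] gap 16.9
d mm [  29.7 -240.7   -3.2] spin 1.65
8937 (array([544.2, -84.7]), array([114. , 195.5]), 83.13)
```

View pics/s6.png

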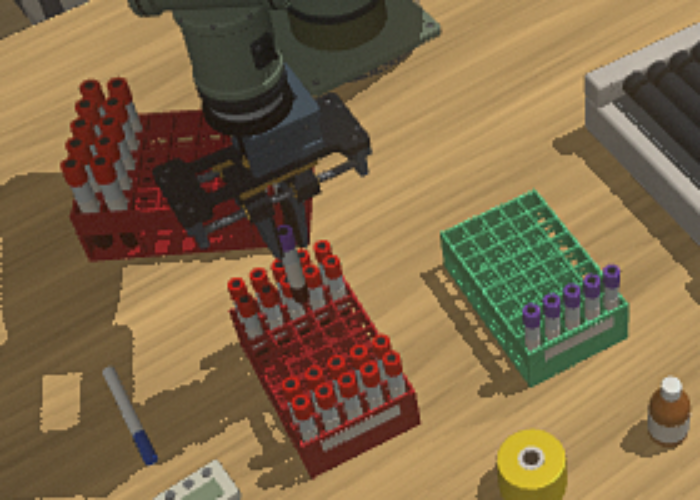

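The scene crop shows the tube hanging clear in the fingers at (288,250), with the red rack flat. Moving over the green rack.

>>> step_arm([
  {"dx": 0.004, "dy": -0.03, "dz": 0, "spin": 1},
  {"dx": 0.01, "dy": -0.078, "dz": 0, "spin": 1.6},
  {"dx": 0.016, "dy": -0.126, "dz": 0, "spin": 1.6},
  {"dx": 0.021, "dy": -0.174, "dz": 0, "spin": 1.6},
  {"dx": 0.027, "dy": -0.216, "dz": 0, "spin": 1.6},
  {"dx": 0.0297, "dy": -0.2407, "dz": 0, "spin": 1.6},
  {"dx": 0.0297, "dy": -0.2407, "dz": 0, "spin": 1.6},
  {"dx": 0.0297, "dy": -0.2407, "dz": 0, "spin": 1.6},
  {"dx": 0.0297, "dy": -0.2407, "dz": 0, "spin": 1.6},
])

```text
t: 11.55
ee_pos: [0.5297, -0.0799, 0.197]
ee_rot: [0.0, 0.998, -0.057, -0.001]
ft_force: [0.4, 0.1, -0.0]
finger_gap: 0.184
```

```bash
python3 - <<'E'
from h import *
delta(.5295,-.0784,.1995,-6.6)
f=wrist("w7"); np.savez("pics/w7.npz",**f); W=cloud(f); P=f["pixels"]
h=cv2.cvtColor(P,cv2.COLOR_RGB2HSV).astype(int); gr=(h[...,0]>45)&(h[...,0]<90)&(h[...,1]>60)
m=gr&(W[...,2]>.055)&(W[...,2]<.067)&(W[...,1]>-.2)&(W[...,1]<.02)&(abs(W[...,0]-.54)<.13); print(m.sum(),rect(W[m]))
E
```

```text
pose [ 0.5297 -0.0799  0.197 ] yaw -6.58 t 11.55 F [ 0.45  0.08 -0.01] gap 16.8
d mm [-0.3 -1.4 -2.5] spin 0.02
5431 (array([554.9, -80.1]), array([123., 174.]), 83.14)
```

View pics/w7.png

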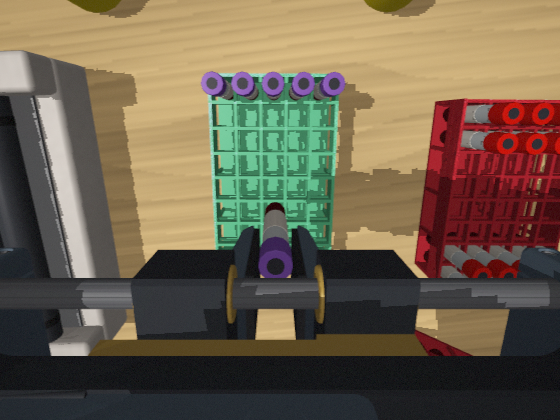

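The tube hangs centred over the green rack; the purple cap row is at (212–333, 84) and the hand at column 276. The rack centre comes out near (0.542, -0.080), agreeing with the top camera, so I'll lower into the hole.

>>> step_arm([
  {"dx": 0, "dy": -0.0014, "dz": 0.025, "spin": 0},
  {"dx": 0, "dy": -0.0014, "dz": 0.05, "spin": 0},
  {"dx": 0, "dy": -0.0014, "dz": 0.06, "spin": 0},
  {"dx": 0, "dy": -0.0014, "dz": 0.07, "spin": 0},
  {"dx": 0, "dy": -0.0014, "dz": 0.078, "spin": 0},
  {"dx": 0, "dy": -0.0014, "dz": 0.086, "spin": 0},
  {"dx": 0, "dy": -0.0014, "dz": 0.086, "spin": 0},
])

```text
t: 12.3
ee_pos: [0.5298, -0.0775, 0.1109]
ee_rot: [-0.0, 0.998, -0.057, -0.001]
ft_force: [-0.1, 0.1, 0.2]
finger_gap: 0.184
```

>>> step_arm([
  {"dx": 0, "dy": 0, "dz": 0.012, "spin": 0},
  {"dx": 0, "dy": 0, "dz": 0.022, "spin": 0},
  {"dx": 0, "dy": 0, "dz": 0.03, "spin": 0},
  {"dx": 0, "dy": 0, "dz": 0.035, "spin": 0},
  {"dx": 0, "dy": 0, "dz": 0.036, "spin": 0},
  {"dx": 0, "dy": 0, "dz": 0.036, "spin": 0},
  {"dx": 0, "dy": 0, "dz": 0.036, "spin": 0},
])

```text
t: 13.0
ee_pos: [0.5306, -0.0775, 0.076]
ee_rot: [0.0, 0.998, -0.057, 0.0]
ft_force: [-0.4, -0.6, -0.6]
finger_gap: 0.186
```

>>> step_arm([
  {"dx": 0, "dy": 0, "dz": 0.001, "spin": 0},
  {"dx": 0, "dy": 0, "dz": 0.0025, "spin": 0},
  {"dx": 0, "dy": 0, "dz": 0.0025, "spin": 0},
])

```text
t: 13.3
ee_pos: [0.5301, -0.0775, 0.0731]
ee_rot: [0.0, 0.998, -0.057, -0.0]
ft_force: [-0.0, 0.1, -0.2]
finger_gap: 0.184
```

>>> step_arm([
  {"dx": 0, "dy": 0, "dz": 0.001, "spin": 0},
  {"dx": 0, "dy": 0, "dz": 0.001, "spin": 0},
  {"dx": 0, "dy": 0, "dz": 0.001, "spin": 0},
  {"dx": 0, "dy": 0, "dz": 0.001, "spin": 0},
  {"dx": 0, "dy": 0, "dz": 0.001, "spin": 0},
], hand=0.2)

```text
t: 13.8
ee_pos: [0.5303, -0.0775, 0.0722]
ee_rot: [0.0, 0.998, -0.057, 0.0]
ft_force: [-0.4, 0.1, 0.4]
finger_gap: 0.397
```

>>> step_arm([
  {"dx": 0, "dy": 0, "dz": -0.02, "spin": 0},
  {"dx": 0, "dy": 0, "dz": -0.05, "spin": 0},
  {"dx": 0, "dy": 0, "dz": -0.085, "spin": 0},
  {"dx": 0, "dy": 0, "dz": -0.1, "spin": 0},
  {"dx": 0, "dy": 0, "dz": -0.1, "spin": 0},
  {"dx": 0, "dy": 0, "dz": -0.1, "spin": 0},
])

```text
t: 14.4
ee_pos: [0.5298, -0.0774, 0.1716]
ee_rot: [0.0, 0.998, -0.057, -0.0]
ft_force: [-0.4, -0.0, -0.6]
finger_gap: 0.401
```

```bash
python3 - <<'E'
from h import *
delta(.5295,-.0784,.1725,-6.6)
f=wrist("w8"); np.savez("pics/w8.npz",**f); W=cloud(f); P=f["pixels"]
s=arm.sense(); M=R.from_quat(np.roll(s["ee_rot"],-1)).as_matrix(); T=(W-s["ee_pos"])@M*1000
cv2.imwrite("pics/w8c.png",cv2.resize(P[60:340,150:410,::-1],None,fx=2,fy=2))
d=np.hypot(W[...,0]-.5310,W[...,1]+.0780)
h=cv2.cvtColor(P,cv2.COLOR_RGB2HSV).astype(int); pu=(h[...,0]>120)&(h[...,0]<160)&(h[...,1]>60)
m=(d<.02)&(W[...,2]>.1075)&(W[...,2]<.125)
e=cv2.minEnclosingCircle((W[m][:,:2]*1000).astype(np.float32)); print("captop",m.sum(),np.percentile(W[m][:,2],[5,50,95]),e)
m=pu&(d<.022)&(W[...,2]<.0985)&(W[...,2]>.088); print("low",m.sum(),W[m].mean(0).round(4))
m=pu&(d<.022)&(W[...,2]<.109)&(W[...,2]>.1); print("hi",m.sum(),W[m].mean(0).round(4))
m=(d<.02)&(W[...,2]>.065)&(W[...,2]<.085); print("body",m.sum(),W[m].mean(0).round(4))
E
```

```text
pose [ 0.5298 -0.0774  0.1716] yaw -6.52 t 14.4 F [-0.37 -0.   -0.58] gap 36.5
d mm [-0.2  1.  -0.9] spin 0.08
captop 391 [0.10992444 0.11132563 0.11241624] ((531.9752807617188, -77.11666107177734), 8.901093482971191)
low 26 [ 0.5393 -0.0769  0.0956]
hi 51 [ 0.5391 -0.0773  0.1045]
body 89 [ 0.538  -0.0776  0.0743]
```

View pics/w8c.png

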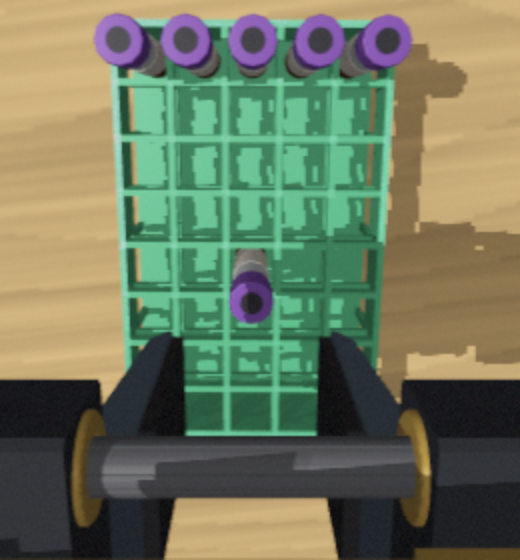

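The crop shows the tube standing upright in its hole (cap at crop (252,300)), between the open fingers. I'll use the scene camera's depth to settle where the fingertips really end.

```bash
python3 - <<'E'
from h import *
s=arm.sense(); M=R.from_quat(np.roll(s["ee_rot"],-1)).as_matrix()
for n in ("scene","top"):
    q=viewer.grab_frame(n); W=cloud(q); T=(W-s["ee_pos"])@M*1000
    m=(q["z_map"]>0)&(abs(T[...,0])<22)&(abs(T[...,1])<45)&(T[...,2]>-60)&(T[...,2]<35)
    P=T[m]; print(n,len(P)); 
    for sg in (-1,1):
        Q=P[P[:,1]*sg>10]
        print(sg,len(Q), np.sort(Q[:,2])[-12:].round(1) if len(Q) else "", np.percentile(Q[:,:2],[2,98],axis=0).round(1).tolist() if len(Q) else "")
E
```

```text
scene 194
-1 108 [-24.2 -23.8 -23.4 -23.1 -23.  -22.4 -21.5 -21.2 -20.9 -20.1 -19.2 -18. ] [[-18.2, -26.3], [16.6, -15.3]]
1 86 [-28.2 -27.9 -27.8 -27.7 -27.3 -26.5 -26.3 -23.6 -22.9 -21.3 -18.5 -16.9] [[-17.8, 20.3], [16.8, 32.0]]
top 0
-1 0  
1 0
```

Both cameras put the visible tips about 20 mm behind the TCP. I'll test this while regrasping: go to TCP z 0.101 and close lightly.

>>> step_arm([
  {"dx": 0.0006, "dy": 0.0008, "dz": 0.03, "spin": 0},
  {"dx": 0.0006, "dy": 0.0008, "dz": 0.055, "spin": 0},
  {"dx": 0.0006, "dy": 0.0008, "dz": 0.0706, "spin": 0},
  {"dx": 0.0006, "dy": 0.0008, "dz": 0.0706, "spin": 0},
  {"dx": 0.0006, "dy": 0.0008, "dz": 0.0706, "spin": 0},
])

```text
t: 15.05
ee_pos: [0.5306, -0.0783, 0.1011]
ee_rot: [-0.0, 0.998, -0.057, -0.001]
ft_force: [0.2, -0.8, 0.1]
finger_gap: 0.404
```

>>> step_arm([
  {"dx": 0, "dy": 0, "dz": 0, "spin": 0},
  {"dx": 0, "dy": 0, "dz": 0, "spin": 0},
  {"dx": 0, "dy": 0, "dz": 0, "spin": 0},
  {"dx": 0, "dy": 0, "dz": 0, "spin": 0},
], hand=1, force=12)

```text
t: 15.45
ee_pos: [0.531, -0.0784, 0.1021]
ee_rot: [0.0, 0.998, -0.057, 0.001]
ft_force: [-0.4, -0.3, -1.1]
finger_gap: 0.082
```

The gap fell to 7.5 mm, so the fingers passed above the cap: the real tips are about 20 mm behind the reported TCP. I'll reopen, go to TCP 0.080 so the tips sit near 0.101 on the upper half of the cap, and close.

>>> step_arm([
  {"dx": 0, "dy": 0, "dz": 0, "spin": 0},
  {"dx": 0, "dy": 0, "dz": 0, "spin": 0},
  {"dx": 0, "dy": 0, "dz": 0, "spin": 0},
  {"dx": 0, "dy": 0, "dz": 0, "spin": 0},
  {"dx": 0, "dy": 0, "dz": 0, "spin": 0},
], hand=0.3)

```text
t: 15.95
ee_pos: [0.5308, -0.0784, 0.1015]
ee_rot: [0.0, 0.998, -0.057, -0.0]
ft_force: [0.4, 0.6, -0.3]
finger_gap: 0.35
```

>>> step_arm([
  {"dx": 0, "dy": 0, "dz": 0.01, "spin": 0},
  {"dx": 0, "dy": 0, "dz": 0.0215, "spin": 0},
  {"dx": 0, "dy": 0, "dz": 0.0215, "spin": 0},
  {"dx": 0, "dy": 0, "dz": 0.0215, "spin": 0},
])

```text
t: 16.35
ee_pos: [0.5303, -0.0783, 0.0793]
ee_rot: [-0.0, 0.998, -0.057, -0.001]
ft_force: [-0.1, -0.5, 0.9]
finger_gap: 0.35
```

>>> step_arm([
  {"dx": 0, "dy": 0, "dz": 0, "spin": 0},
  {"dx": 0, "dy": 0, "dz": 0, "spin": 0},
  {"dx": 0, "dy": 0, "dz": 0, "spin": 0},
  {"dx": 0, "dy": 0, "dz": 0, "spin": 0},
  {"dx": 0, "dy": 0, "dz": 0, "spin": 0},
  {"dx": 0, "dy": 0, "dz": 0, "spin": 0},
], hand=1, force=12)

```text
t: 16.95
ee_pos: [0.5309, -0.0784, 0.0803]
ee_rot: [0.0, 0.998, -0.057, 0.0]
ft_force: [0.2, 0.3, 1.0]
finger_gap: 0.191
```

The gap is 17.4 mm on the cap. Lifting out.

>>> step_arm([
  {"dx": 0, "dy": 0, "dz": -0.01, "spin": 0},
  {"dx": 0, "dy": 0, "dz": -0.035, "spin": 0},
  {"dx": 0, "dy": 0, "dz": -0.07, "spin": 0},
  {"dx": 0, "dy": 0, "dz": -0.105, "spin": 0},
  {"dx": 0, "dy": 0, "dz": -0.125, "spin": 0},
  {"dx": 0, "dy": 0, "dz": -0.125, "spin": 0},
  {"dx": 0, "dy": 0, "dz": -0.125, "spin": 0},
])

```text
t: 17.65
ee_pos: [0.5304, -0.0783, 0.205]
ee_rot: [0.0, 0.998, -0.057, 0.0]
ft_force: [-0.4, 0.6, -0.4]
finger_gap: 0.191
```

```bash
python3 -c "
from h import *
delta(.5747,.2148,.205,-4.9)"
```

```text
pose [ 0.5304 -0.0783  0.205 ] yaw -6.52 t 17.65 F [-0.39  0.65 -0.38] gap 17.4
d mm [  10.7 -296.2   -0. ] spin -1.62
```

>>> step_arm([
  {"dx": 0.001, "dy": -0.025, "dz": 0, "spin": -0.3},
  {"dx": 0.003, "dy": -0.07, "dz": 0, "spin": -0.6},
  {"dx": 0.004, "dy": -0.115, "dz": 0, "spin": -0.9},
  {"dx": 0.006, "dy": -0.16, "dz": 0, "spin": -1.2},
  {"dx": 0.008, "dy": -0.205, "dz": 0, "spin": -1.6},
  {"dx": 0.009, "dy": -0.25, "dz": 0, "spin": -1.6},
  {"dx": 0.0105, "dy": -0.282, "dz": 0, "spin": -1.6},
  {"dx": 0.0107, "dy": -0.2962, "dz": 0, "spin": -1.6},
  {"dx": 0.0107, "dy": -0.2962, "dz": 0, "spin": -1.6},
  {"dx": 0.0107, "dy": -0.2962, "dz": 0, "spin": -1.6},
])

```text
t: 18.65
ee_pos: [0.5744, 0.2135, 0.204]
ee_rot: [0.001, 0.999, -0.043, -0.001]
ft_force: [-0.3, -0.4, 0.3]
finger_gap: 0.186
```

```bash
python3 - <<'E'
from h import *
delta(.5747,.2148,.205,-4.9)
f=wrist("w9"); np.savez("pics/w9.npz",**f); W=cloud(f); P=f["pixels"]; s=arm.sense()
h=cv2.cvtColor(P,cv2.COLOR_RGB2HSV).astype(int)
th=np.radians(-4.88); u=np.array([np.cos(th),np.sin(th)]); n=np.array([-u[1],u[0]])
r=(W[...,:2]-[.5308,.2356]); a=r@u*1000; b=r@n*1000
m=(a>20)&(a<115)&(abs(b)<85)&(W[...,2]>.07)&(W[...,2]<.106)
bins=np.arange(-85,86,3); 
print([(int(k),round(float(np.median(W[...,2][m&(b>=k)&(b<k+3)]))*1000,1),int((m&(b>=k)&(b<k+3)).sum())) for k in bins if (m&(b>=k)&(b<k+3)).sum()>3])
M=R.from_quat(np.roll(s["ee_rot"],-1)).as_matrix(); T=(W-s["ee_pos"])@M*1000
m=(abs(T[...,0])<25)&(abs(T[...,1])<14)&(T[...,2]>-10)&(T[...,2]<80)
for lo in range(-10,80,10):
    q=T[m&(T[...,2]>=lo)&(T[...,2]<lo+10)]
    if len(q): print(lo,len(q),q.mean(0).round(1))
m=(h[...,0]<8)&(h[...,1]>120)&(W[...,2]>.09)&(W[...,1]>.25)
print("redtube",m.sum(),a[m].mean(),b[m].mean())
E
```

```text
pose [0.5744 0.2135 0.204 ] yaw -4.93 t 18.65 F [-0.29 -0.39  0.26] gap 16.9
d mm [ 0.2 -1.3 -1. ] spin -0.03
[(-82, 92.4, 161), (-79, 96.0, 268), (-76, 98.2, 302), (-73, 99.6, 328), (-70, 100.3, 339), (-67, 100.3, 360), (-64, 99.6, 358), (-61, 98.4, 375), (-58, 96.2, 380), (-55, 92.0, 429), (-52, 87.0, 36), (-49, 91.3, 139), (-46, 94.8, 294), (-43, 97.6, 324), (-40, 99.3, 336), (-37, 100.2, 345), (-34, 100.4, 346), (-31, 99.9, 353), (-28, 99.1, 297), (-25, 97.1, 298), (-22, 93.8, 272), (-19, 89.3, 90), (-16, 87.5, 97), (-13, 93.5, 296), (-10, 96.8, 279), (-7, 98.8, 348), (-4, 99.9, 355), (-1, 100.3, 349), (2, 100.2, 346), (5, 99.4, 338), (8, 97.8, 320), (11, 95.1, 290), (14, 91.2, 155), (17, 85.8, 16), (20, 91.3, 448), (23, 96.0, 380), (26, 98.3, 380), (29, 99.7, 367), (32, 100.3, 355), (35, 100.4, 339), (38, 99.8, 332), (41, 98.5, 366), (44, 103.1, 252), (47, 93.5, 32), (50, 103.9, 5), (53, 90.0, 72), (56, 95.4, 85), (59, 98.6, 140), (62, 99.4, 369), (65, 100.1, 373), (68, 100.4, 348), (71, 100.0, 321), (74, 99.0, 291), (77, 97.2, 254), (80, 94.3, 171)]
-10 108 [ 6.9 -1.5 -4.5]
0 128 [ 6.6 -1.6  5. ]
10 118 [ 6.7 -1.5 14.6]
20 94 [ 6.9 -1.5 24.8]
30 81 [ 6.8 -1.8 34.9]
40 66 [ 6.8 -1.9 44.5]
50 63 [ 6.5 -2.  54.9]
60 55 [ 6.4 -1.6 64.7]
70 1 [ 5.7 -7.1 70.8]
redtube 592 77.75273815519756 50.890624000605364
```

The rollers measure as expected: crests at 100.3 mm, a groove at -16.5 mm, and a wrist bias of about +1 mm as before. The tube hangs vertical. Lowering to touch in the groove.

>>> step_arm([
  {"dx": 0, "dy": -0.0013, "dz": 0.012, "spin": 0},
  {"dx": 0, "dy": -0.0013, "dz": 0.024, "spin": 0},
  {"dx": 0, "dy": -0.0013, "dz": 0.03, "spin": 0},
  {"dx": 0, "dy": -0.0013, "dz": 0.033, "spin": 0},
  {"dx": 0, "dy": -0.0013, "dz": 0.034, "spin": 0},
  {"dx": 0, "dy": -0.0013, "dz": 0.034, "spin": 0},
], force=7)

```text
t: 19.3
ee_pos: [0.5753, 0.216, 0.1711]
ee_rot: [0.0, 0.999, -0.043, 0.0]
ft_force: [-0.3, -0.1, 0.0]
finger_gap: 0.195
```

>>> step_arm([
  {"dx": 0, "dy": 0, "dz": 0.001, "spin": 0},
  {"dx": 0, "dy": 0, "dz": 0.002, "spin": 0},
  {"dx": 0, "dy": 0, "dz": 0.002, "spin": 0},
])

```text
t: 19.6
ee_pos: [0.5754, 0.216, 0.1695]
ee_rot: [0.0, 0.999, -0.043, 0.0]
ft_force: [0.4, -0.9, 1.4]
finger_gap: 0.194
```

>>> step_arm([
  {"dx": 0, "dy": 0.001, "dz": 0.001, "spin": 0},
  {"dx": 0, "dy": 0.001, "dz": 0.0015, "spin": 0},
  {"dx": 0, "dy": 0.001, "dz": 0.0015, "spin": 0},
])

```text
t: 19.9
ee_pos: [0.5756, 0.2152, 0.1684]
ee_rot: [-0.0, 0.999, -0.043, 0.001]
ft_force: [0.2, -0.2, 4.4]
finger_gap: 0.192
```

Contact at 4.4 N at the predicted height. Starting the tilt: the hand swings towards -x on an arc about the tube's bottom.

>>> step_arm([
  {"dx": -0.002, "dy": 0, "dz": 0, "spin": 0},
  {"dx": -0.005, "dy": 0, "dz": 0.0002, "spin": 0},
  {"dx": -0.008, "dy": 0, "dz": 0.0004, "spin": 0},
  {"dx": -0.012, "dy": 0, "dz": 0.0009, "spin": 0},
  {"dx": -0.0163, "dy": 0, "dz": 0.0016, "spin": 0},
  {"dx": -0.0163, "dy": 0, "dz": 0.0016, "spin": 0},
])

```text
t: 20.5
ee_pos: [0.5582, 0.2167, 0.1662]
ee_rot: [-0.0, 0.999, -0.043, -0.0]
ft_force: [-1.0, 0.1, 5.1]
finger_gap: 0.194
```

```bash
cat >> h.py <<'E'
def tilt(name):
    f=wrist(name); np.savez(f"pics/{name}.npz",**f); W=cloud(f); s=arm.sense()
    M=R.from_quat(np.roll(s["ee_rot"],-1)).as_matrix(); T=(W-s["ee_pos"])@M*1000
    h=cv2.cvtColor(f["pixels"],cv2.COLOR_RGB2HSV).astype(int)
    m=(T[...,0]>-20)&(T[...,0]<110)&(abs(T[...,1]+1)<6)&(T[...,2]>-28)&(W[...,2]>.1035)
    for lo in range(-30,90,10):
        q=T[m&(T[...,2]>=lo)&(T[...,2]<lo+10)]
        if len(q)>5: print(lo,len(q),q.mean(0).round(1),q[:,0].max().round(1))
    print("pose",s["ee_pos"].round(4) if hasattr(s["ee_pos"],"round") else s["ee_pos"],"F",np.round(s["ft_force"],1),"tau",np.round(s["torque"],2),"gap",s["finger_gap"]*91)
E
python3 -c "
from h import *
tilt('w10')"
```

```text
-30 175 [  8.7  -1.  -24.2] 10.8
-20 148 [ 10.1  -0.9 -15.8] 11.4
-10 166 [11.  -1.1 -5.3] 12.9
0 149 [13.  -0.9  5.1] 15.0
10 128 [14.9 -1.  14.8] 16.9
20 108 [16.7 -1.  24.8] 18.4
30 95 [18.5 -0.9 34.7] 20.4
40 82 [19.9 -0.9 44.7] 21.8
50 79 [21.8 -1.  54.7] 23.7
60 20 [23.  -1.8 61.4] 24.1
pose [0.5586 0.2166 0.1663] F [-1.9 -1.   5.4] tau [0.01 0.09 0.04] gap 17.31614760491814
```

The tube is following, tilted 10° with its bottom sticking. Continue to about 40°.

>>> step_arm([
  {"dx": -0.004, "dy": 0, "dz": 0.0008, "spin": 0},
  {"dx": -0.008, "dy": 0, "dz": 0.0018, "spin": 0},
  {"dx": -0.012, "dy": 0, "dz": 0.003, "spin": 0},
  {"dx": -0.0158, "dy": 0, "dz": 0.0043, "spin": 0},
  {"dx": -0.0234, "dy": 0, "dz": 0.0074, "spin": 0},
  {"dx": -0.0307, "dy": 0, "dz": 0.0112, "spin": 0},
  {"dx": -0.0376, "dy": 0, "dz": 0.0156, "spin": 0},
  {"dx": -0.0441, "dy": 0, "dz": 0.0206, "spin": 0},
  {"dx": -0.0441, "dy": 0, "dz": 0.0206, "spin": 0},
])

```text
t: 21.45
ee_pos: [0.5131, 0.22, 0.1441]
ee_rot: [0.001, 0.999, -0.043, -0.001]
ft_force: [-0.6, 0.4, 2.0]
finger_gap: 0.194
```

```bash
python3 -c "
from h import *
tilt('w11')"
```

```text
-30 372 [  9.2  -1.  -24.6] 15.9
-20 431 [ 18.3  -1.  -15. ] 23.8
-10 392 [27.1 -1.  -5.2] 33.2
0 341 [35.9 -1.1  4.9] 42.2
10 315 [44.5 -0.9 14.8] 50.8
20 261 [53.1 -1.  25. ] 58.9
30 244 [61.5 -1.2 34.9] 66.9
40 18 [65.9 -1.3 40.5] 67.5
pose [0.5139 0.2201 0.1447] F [-2.  -0.1  2.2] tau [0.04 0.26 0.03] gap 17.956760963233652
```

41° and on line. Continue to 75°.

>>> step_arm([
  {"dx": -0.006, "dy": 0, "dz": 0.0055, "spin": 0},
  {"dx": -0.0116, "dy": 0, "dz": 0.0116, "spin": 0},
  {"dx": -0.0166, "dy": 0, "dz": 0.0181, "spin": 0},
  {"dx": -0.021, "dy": 0, "dz": 0.025, "spin": 0},
  {"dx": -0.0248, "dy": 0, "dz": 0.0323, "spin": 0},
  {"dx": -0.0279, "dy": 0, "dz": 0.0399, "spin": 0},
  {"dx": -0.0304, "dy": 0, "dz": 0.0477, "spin": 0},
  {"dx": -0.0304, "dy": 0, "dz": 0.0477, "spin": 0},
])

```text
t: 22.3
ee_pos: [0.4837, 0.2225, 0.0963]
ee_rot: [0.001, 0.999, -0.043, -0.001]
ft_force: [-0.6, 0.5, 0.3]
finger_gap: 0.196
```

```bash
python3 - <<'E'
from h import *
tilt('w12')
f=dict(np.load("pics/w12.npz")); W=cloud(f)
th=np.radians(-4.88); u=np.array([np.cos(th),np.sin(th)]); n=np.array([-u[1],u[0]])
r=(W[...,:2]-[.5294,.2187]); a=r@u*1000; b=r@n*1000
for k in range(-60,80,10):
    m=(a>=k)&(a<k+10)&(abs(b-1)<6)&(W[...,2]>.09)&(W[...,2]<.16)
    if m.sum()>10: print(k,m.sum(),np.percentile(W[...,2][m],90).round(4))
E
```

```text
-30 1577 [ 35.1  -1.  -24. ] 60.8
-20 1907 [ 71.4  -1.1 -15.2] 93.6
-10 155 [92.  -1.  -8.8] 95.8
pose [0.4843 0.2227 0.0969] F [ 0.5  0.2 -0.3] tau [0.04 0.06 0.04] gap 17.322588178649383
-60 57 0.1321
-50 448 0.1314
-40 475 0.129
-30 449 0.1257
-20 452 0.1234
-10 460 0.1214
0 467 0.119
10 460 0.1164
20 458 0.1139
30 467 0.1116
40 438 0.1091
50 229 0.0959
60 258 0.0954
70 261 0.0955
```

76° with the bottom end in the groove. Slowly lowering the cap end the rest of the way.

>>> step_arm([
  {"dx": -0.0008, "dy": 0, "dz": 0.003, "spin": 0},
  {"dx": -0.0014, "dy": 0, "dz": 0.006, "spin": 0},
  {"dx": -0.002, "dy": 0, "dz": 0.009, "spin": 0},
  {"dx": -0.0024, "dy": 0, "dz": 0.0115, "spin": 0},
  {"dx": -0.0026, "dy": 0, "dz": 0.013, "spin": 0},
  {"dx": -0.0026, "dy": 0, "dz": 0.013, "spin": 0},
  {"dx": -0.0026, "dy": 0, "dz": 0.013, "spin": 0},
])

```text
t: 23.05
ee_pos: [0.4821, 0.223, 0.0846]
ee_rot: [0.0, 0.999, -0.043, 0.0]
ft_force: [-0.1, -0.8, -0.6]
finger_gap: 0.192
```

```bash
cat >> h.py <<'E'
def lying(name):
    f=wrist(name); np.savez(f"pics/{name}.npz",**f); W=cloud(f); s=arm.sense(); print("pose",np.round(s["ee_pos"],4),np.round(s["ft_force"],1),s["finger_gap"]*91,s["t"])
    th=np.radians(-4.88); u=np.array([np.cos(th),np.sin(th)]); n=np.array([-u[1],u[0]])
    r=(W[...,:2]-[.5294,.2187]); a=r@u*1000; b=r@n*1000
    for k in range(-60,60,10):
        m=(a>=k)&(a<k+10)&(abs(b-1)<6)&(W[...,2]>.09)&(W[...,2]<.16)
        if m.sum()>10: print(k,m.sum(),np.percentile(W[...,2][m],[50,90]).round(4))
    M=R.from_quat(np.roll(s["ee_rot"],-1)).as_matrix(); T=(W-s["ee_pos"])@M*1000
    m=(T[...,1]>9)&(T[...,1]<28)&(T[...,0]>10)&(T[...,0]<25)&(T[...,2]>-60)&(T[...,2]<-5)
    print("tip z",np.sort(W[...,2][m])[:8].round(4))
E
python3 -c "
from h import *
lying('w13')"
```

```text
pose [0.4821 0.223  0.0847] [-0.6  0.  -0.7] 17.349843475139384 23.1
-60 167 [0.1185 0.1196]
-50 425 [0.1179 0.119 ]
-40 461 [0.1164 0.1179]
-30 460 [0.1149 0.116 ]
-20 466 [0.114  0.1152]
-10 481 [0.1132 0.1144]
0 490 [0.1121 0.1134]
10 498 [0.1113 0.1124]
20 512 [0.11   0.1111]
30 531 [0.1088 0.1101]
40 511 [0.1075 0.1091]
50 266 [0.0939 0.0961]
tip z [0.0937 0.0942 0.0943 0.0943 0.0945 0.0945 0.0945 0.0946]
```

>>> step_arm([
  {"dx": -0.0002, "dy": 0, "dz": 0.0015, "spin": 0},
  {"dx": -0.0003, "dy": 0, "dz": 0.003, "spin": 0},
  {"dx": -0.0003, "dy": 0, "dz": 0.003, "spin": 0},
  {"dx": -0.0003, "dy": 0, "dz": 0.003, "spin": 0},
])

```text
t: 23.5
ee_pos: [0.4816, 0.223, 0.0816]
ee_rot: [0.0, 0.999, -0.043, -0.0]
ft_force: [-0.4, 0.3, 1.4]
finger_gap: 0.193
```

>>> step_arm([
  {"dx": 0, "dy": 0, "dz": 0.001, "spin": 0},
  {"dx": 0, "dy": 0, "dz": 0.001, "spin": 0},
  {"dx": 0, "dy": 0, "dz": 0.001, "spin": 0},
])

```text
t: 23.8
ee_pos: [0.4816, 0.223, 0.0806]
ee_rot: [0.0, 0.999, -0.043, -0.0]
ft_force: [-1.3, 0.0, 0.3]
finger_gap: 0.192
```

>>> step_arm([
  {"dx": 0, "dy": 0, "dz": 0.001, "spin": 0},
  {"dx": 0, "dy": 0, "dz": 0.001, "spin": 0},
  {"dx": 0, "dy": 0, "dz": 0.001, "spin": 0},
])

```text
t: 24.1
ee_pos: [0.4817, 0.2231, 0.0799]
ee_rot: [-0.0, 0.999, -0.043, 0.0]
ft_force: [-1.9, -0.3, 3.2]
finger_gap: 0.194
```

```bash
python3 -c "
from h import *
lying('w14')"
```

```text
pose [0.4817 0.2231 0.0799] [-1.6 -0.8  4.1] 17.619248741418712 24.15
-60 192 [0.1135 0.1146]
-50 416 [0.1132 0.1143]
-40 460 [0.1122 0.1136]
-30 452 [0.1113 0.1124]
-20 467 [0.111  0.1119]
-10 485 [0.1107 0.1117]
0 500 [0.1101 0.1113]
10 517 [0.1096 0.1107]
20 549 [0.1089 0.1101]
30 587 [0.1084 0.1095]
40 548 [0.1075 0.1089]
50 273 [0.0937 0.0961]
tip z [0.0938 0.0938 0.0938 0.0939 0.0945 0.0946 0.0946 0.0946]
```

The tips now just rest on the rollers (about 4 N). The cap end is only about 4.5 mm above lying and the bottom end is already down. I'll ease up 0.5 mm, drop the grip to 3 N and open slightly.

>>> step_arm([
  {"dx": 0, "dy": 0, "dz": -0.0005, "spin": 0},
  {"dx": 0, "dy": 0, "dz": -0.0005, "spin": 0},
  {"dx": 0, "dy": 0, "dz": -0.0005, "spin": 0},
], force=3)

```text
t: 24.45
ee_pos: [0.4817, 0.2231, 0.08]
ee_rot: [0.0, 0.999, -0.043, -0.0]
ft_force: [-1.2, 0.4, 1.8]
finger_gap: 0.198
```

>>> step_arm([
  {"dx": 0, "dy": 0, "dz": 0, "spin": 0},
  {"dx": 0, "dy": 0, "dz": 0, "spin": 0},
  {"dx": 0, "dy": 0, "dz": 0, "spin": 0},
  {"dx": 0, "dy": 0, "dz": 0, "spin": 0},
], hand=0.52)

```text
t: 24.85
ee_pos: [0.4819, 0.2231, 0.0802]
ee_rot: [-0.0, 0.999, -0.043, 0.0]
ft_force: [0.1, 0.6, 1.8]
finger_gap: 0.242
```

```bash
python3 -c "
from h import *
lying('w15')"
```

```text
pose [0.482  0.2231 0.0802] [ 0.5 -0.7  2. ] 21.809545846496057 24.9
-60 204 [0.1107 0.1116]
-50 388 [0.1106 0.1115]
-40 420 [0.1098 0.1109]
-30 440 [0.1091 0.1102]
-20 456 [0.1092 0.1103]
-10 472 [0.1092 0.1103]
0 490 [0.1089 0.1102]
10 514 [0.109 0.11 ]
20 522 [0.1084 0.1095]
30 594 [0.1082 0.1093]
40 543 [0.1075 0.109 ]
50 268 [0.0936 0.0956]
tip z [0.0937 0.0939 0.0942 0.0943 0.0943 0.0943 0.0943 0.0944]
```

The tube is down: body top 0.109 and cap top 0.1107, as expected lying. I'll open a little more, rise and move clear.

>>> step_arm([
  {"dx": 0, "dy": 0, "dz": 0, "spin": 0},
  {"dx": 0, "dy": 0, "dz": 0, "spin": 0},
  {"dx": 0, "dy": 0, "dz": 0, "spin": 0},
  {"dx": 0, "dy": 0, "dz": -0.01, "spin": 0},
  {"dx": 0, "dy": 0, "dz": -0.04, "spin": 0},
  {"dx": 0, "dy": 0, "dz": -0.085, "spin": 0},
  {"dx": 0, "dy": 0, "dz": -0.12, "spin": 0},
  {"dx": 0, "dy": 0, "dz": -0.13, "spin": 0},
  {"dx": 0, "dy": 0, "dz": -0.13, "spin": 0},
], hand=0.3)

```text
t: 25.8
ee_pos: [0.4823, 0.2234, 0.2118]
ee_rot: [-0.001, 0.999, -0.043, 0.002]
ft_force: [-0.6, 0.4, -0.2]
finger_gap: 0.349
```

>>> step_arm([
  {"dx": -0.02, "dy": 0.02, "dz": 0, "spin": 0},
  {"dx": -0.05, "dy": 0.05, "dz": 0, "spin": 0},
  {"dx": -0.08, "dy": 0.08, "dz": 0, "spin": 0},
  {"dx": -0.1, "dy": 0.1, "dz": 0, "spin": 0},
  {"dx": -0.1, "dy": 0.1, "dz": 0, "spin": 0},
  {"dx": -0.1, "dy": 0.1, "dz": 0, "spin": 0},
])

```text
t: 26.4
ee_pos: [0.3728, 0.1318, 0.2091]
ee_rot: [0.0, 0.999, -0.043, -0.001]
ft_force: [0.4, -0.3, 0.6]
finger_gap: 0.35
```

```bash
python3 - <<'E'
from h import *
rackcheck()
s=arm.sense(); print(s["t"],np.round(s["ee_pos"],3))
q=viewer.grab_frame("top"); g=viewer.grab_frame("scene"); f0=dict(np.load("pics/top0.npz"))
for f in (f0,q):
    W=cloud(f); hsv=cv2.cvtColor(f["pixels"],cv2.COLOR_RGB2HSV).astype(int); H,S=hsv[...,0],hsv[...,1]; Z=W[...,2]
    v,u=np.mgrid[:420,:560]
    for n,m in (("red",((H<8)|(H>172))&(S>120)&(u>335)&(u<400)&(v>170)&(v<250)),("green",(H>45)&(H<90)&(S>60)&(u>270)&(u<325)&(v>155)&(v<235))):
        k=m&(Z>.045)&(Z<.07); print(n,rect(W[k]))
W=cloud(g); th=np.radians(-4.88); a=(W[...,:2]-[.5294,.2187])@[np.cos(th),np.sin(th)]*1000; b=(W[...,:2]-[.5294,.2187])@[-np.sin(th),np.cos(th)]*1000
m=(abs(a)<80)&(abs(b)<12)&(W[...,2]>.103)&(W[...,2]<.14); print("tube",m.sum(),np.percentile(a[m],[1,99]).round(1),b[m].mean().round(1),W[...,2][m].max().round(4))
p=np.hstack([cv2.resize(q["pixels"][130:260,150:420],(500,240)),]); 
c=cv2.resize(g["pixels"][100:320,70:430],(500,306)); cv2.imwrite("pics/fin.png",np.vstack([p,c])[:,:,::-1])
E
```

```text
rack 426 [ 0.5664 -0.3282  0.1079] [0.1085 0.1117]
26.45 [0.374 0.132 0.209]
red (array([ 490.3, -317.1]), array([124.6, 196.1]), 84.44)
green (array([541.4, -79.8]), array([122.9, 195.8]), 83.36)
red (array([ 490.9, -315.7]), array([124.3, 195.7]), 83.15)
green (array([541.2, -79.9]), array([122.8, 195.5]), 83.32)
tube 130 [-56.7  49.2] -3.6 0.1136
```

View pics/fin.png

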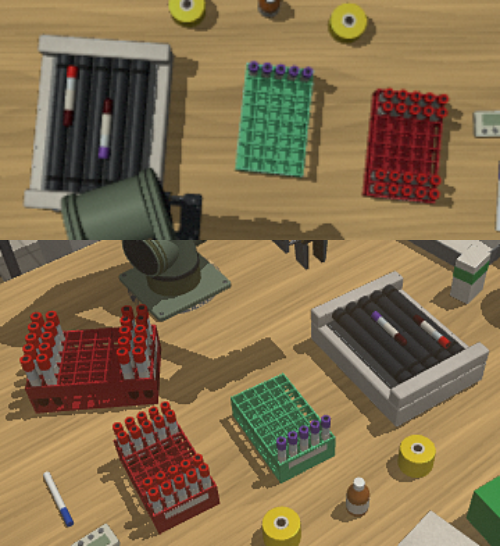

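The final picture shows the purple-capped tube lying lengthwise in the groove at (105,128) in the upper panel. Both racks are in place and the arm is clear. Handing in.

```bash
python3 -c "
from station import job
print(job.sign_off())"
```

```text
the job is handed in; nothing more can be done
None
```

The purple-capped tube is lying lengthwise in the free groove at y = -17 mm of the mixer. I handed the job in at about 26.5 s of the 69 s allowed.

- **Freeing it:** I twisted the tube back and forth by up to 48° while raising it slowly. The force readings between rounds were 4–6 N, and the red rack's caps stayed at the same height throughout.
- **Parking it:** I stood it in the green rack's middle hole and let go; it stood upright.
- **Laying it down:** These moves cannot tilt the tool, so I could not take the tube from the side with the hand level. I closed the jaws on both sides of the cap with the tool pointing down. I then set the tube's bottom in the groove and swung the hand along an arc until the tube was nearly flat. At release the bottom end was already down and the cap end was about 3–4.5 mm above its resting height.

**Last checks**
- The tube lies flat, with the centre of its length about 4 mm from the middle of the groove.
- The green rack did not move. The other items look undisturbed in the last picture; I did not measure them.
- The red rack stayed down, but the twisting turned it by about 1.3° and shifted it by 1–1.5 mm.
- The fingertips ended about 20 mm short of the reported TCP, which disagrees with the description. I confirmed this by closing once above the cap, and worked from the measured tips after that.

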